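# Load the beech block into the sprung bench clamp

## Robot

A 6-joint arm with a two-finger parallel gripper is mounted at the origin on the work surface; the furniture and walls round the work are solid. World frame = base frame: x ahead of the robot, y to its left, z up, the work surface at z = 0. Lengths are in m, angles in degrees, forces in N, time in s.
With the tool pointing down it reaches from about 0.35 to 0.875 m from the base axis. Payload 4.2 kg.
Tool frame: the origin (TCP) lies at the very end of the fingers, on their centre line; the grasp point (between the pads) lies 19 mm behind it; z points along the fingers, y is the line along which they close (so a half turn about z gives the same grasp; the last joint's range is limited). The gripper opens to 87 mm and grips with 3 to 60 N. Pads are 19 mm wide; open, the fingers measure 117 mm over their backs; the gripper's body (75 mm by 190 mm) begins 51 mm behind the grasp point.
Start: joints at [79.905, 22.042, 0.453, 0, -68.411, -14.817], TCP at [0.263, 0.567, 0.223] pointing down, gripper open.
Joint ranges: [-179.83, 179.83], [-69.29, 118.12], [-61.27, 80.66], [-181.25, 117.63], [-171.15, -9.14], [-177.46, 177.46]. Speed limits (degrees/s): [159.86, 159.86, 180, 180, 180, 180].

## Interface

Orientations are given as a 3x3 rotation matrix whose columns are the frame's x, y, z axes.
In Python, from station import sense, cams, r gives the robot as it stands. The module is installed in compiled form; this text tells all that it offers.
- The arm moves only by the tool step_arm, never from a script. Its argument "targets" is text: rows parted by semicolons, each of 4 numbers parted by spaces: the shift along the tool's x, y, z in cm, then the turn about the tool's z in degrees. In form: x y z turn; .... A call has 1 to 12 rows; each row shifts and turns the commanded pose from where the row before left it, along the tool's axes as they then stand; what a row does not reach is not made up. A row lasts 1/12 s, in which the tool goes at most 41.7 mm and 7.16 degrees, less where a joint would pass 70% of its speed; a pose out of reach is approached as far as the arm can. A call with a gripper value outside its range is refused whole. "claw" is the finger opening in cm, from 0 to 8.7, set as the call begins (left out, the last holds). The fingers move at their own pace and stop on an object; the grip force is fixed at half the most. Time passes only in rows, so rows that do not move let the fingers close. It gives the time, the measured TCP pose, the force, the opening and the grip force at its end, in the units of the state.
- sense(): the state, without advancing time (a new reading comes with each control period).
- cams.capture(name): name is "side" or "top"; returns a dict with "frame" (480x640x3 uint8, blue, green, red), "vertical_fov" (degrees; the focal length in pixels is half the picture's height over the tangent of half this angle, whatever the lens; pixels are square), "cx", "cy" (the principal point, pixels), "dist_coeffs" ([k1, k2, p1, p2, k3] as OpenCV has them; the pictures are not rectified), "eye" and "rotation" of the camera in the world. Camera axes: x right, y down, z forward; pixel columns grow to the right and rows downward; lengths in m; the calibration is good to about 2 mm. A picture is of the moment at which its call begins. There is no depth.
- r.finish_job(): hands the job in; it is judged then, once.
The state is a dict: "time_s": time; "joints": joint angles; "joint_velocities": joint speeds; "effort": joint torques, N m; "tcp_pos": TCP position; "ee_rot": TCP orientation; "wrist_force": force on the tool from outside, world axes, zero at the start; "moment": the same for the moment, N m; "gripper_width": opening from 0.0 (shut) to 1.0 (fully open); "gripper_force": force on a finger pad.
Only numpy, scipy, OpenCV 4.12 (cv2) and the standard library are available. Lean on these libraries where they do the work, as an engineer would, in place of code of your own. Each camera call takes 0.05 s, during which the arm holds its last target. There are 200 camera calls.

## Task

The stones are to be mounted on the beech block, so clamp it in the grey spring-loaded clamp. Draw the block out of the low wooden rack by its free end, lay it flat on the bench clear of the rack and let go, then take it again by the middle; press the clamp's sprung steel jaw back with the block's end, slip the block down between the jaw and the fixed stop, and let go so that it lies flat on the clamp's bed, held snugly between jaw and stop. Leave the other things where they are.

Things in the scene. Friction and masses are not known exactly. Their poses are not given: they have to be found in the camera images.
- block: Plain beech block, 46 x 150 x 30 mm, about 0.14 kg. Origin: centre of its underside; its y axis runs along its 150 mm length, x across its 46 mm width, z up (30 mm high). It starts lying flat on the bench with 53 to 67 mm of its length sticking out of the front of the rack, the rest under the rack's roof. Either end may go to the jaw.
- rack: Low fixed plywood rack, 110 mm deep (x) x 100 mm wide (y), 47 mm high; inside 80 mm wide, 40 mm high, no floor (the bench is its floor), closed at the back. A steel dish sits on the roof, its rim 60 mm above the bench. Origin: centre of its footprint, on the bench; its open front is at its x = -55 mm and the block is drawn out along its -x.
- clamp: Fixed grey clamp, its bed 14 mm above the bench (bed plate 84 mm wide). Origin: on the bench, right under the block's centre when it is home. x axis: along the clamp from fixed stop to sprung jaw, the way the jaw is pressed back. The spring housing (58 mm high) is at x = +126 to +150 mm.
- stop_top (a point): Middle of the top edge of the fixed stop's face, at the clamp's x = -75 mm, 38 mm above the bench. The block's other end bears on this face when home.
- cheeks (a point): On the clamp's bed over its origin, 14 mm above the bench, between the guide cheeks: two pairs with outward flared lips, tops 40 mm above the bench, at the clamp's x = -89 to -42 mm and +42 to +75 mm, inner faces 54 mm apart (y = -27 and +27 mm). From x = -42 to +42 mm the sides are open for the fingers, down to the bed.
- jaw_face (a point): Middle of the pressing face of the sprung steel jaw, 78 mm above the bench; moves with it. The face is flat, upright, 48 mm wide, from the bed to over 80 mm above the bench: the block's end can push it while held above stop and cheeks (underside over 40 mm above the bench). Empty, the face is at the clamp's x = +53 mm, 128 mm from the stop.
- jaw (a joint): How far the sprung jaw is pressed back along the clamp's x, m: 0 empty, at most 0.050; 0.022 with the 150 mm block home. The spring pushes towards the stop with 2.4 N at 0, 4.2 N at 0.022, 5 N at 0.032 (damped, 30 N per m/s); once the block is let go on the bed, the jaw slides it up to the stop.
- dark_stone: Rough dark stone, 54 x 77 x 41 mm, loose; a bystander. Origin: centre of its underside.
Things that resemble listed ones, but are neither listed nor needed, are in the scene too. What is shaped like the block but blue is not meant.

How it is judged (in metres and radians):
On the way:
1. the block has been laid flat on the bench outside the rack and let go (horizontal distance between block and rack above 0.1 m and height (world z) of block below 0.006 m and angle between block's own z axis and vertical below 0.1 rad and linear speed of block below 0.02 m/s and angular speed of block below 0.2 rad/s and contact force between the fingers and block below 0.1 N), for 0.2 s.
At the end, for the whole second after the job is handed in: The block lies flat on the clamp's bed (origin within 5 mm of home along the clamp, 7 mm across, 4 mm in height, tilt under 0.08 rad, long axis within 0.09 rad of the clamp's), with the jaw bearing on its end (jaw at 0.017 to 0.027 m), released and at rest (x of block in the frame of clamp between -0.005 and 0.005 m and y of block in the frame of clamp between -0.007 and 0.007 m and z of block in the frame of clamp between 0.01 and 0.018 m and angle between block's own z axis and vertical below 0.08 rad and angle between the y axis of block and the x axis of clamp, either way round below 0.09 rad and value of joint jaw between 0.017 and 0.027 m and contact force between block and clamp above 0.5 N and linear speed of block below 0.02 m/s and angular speed of block below 0.2 rad/s and contact force between the fingers and block below 0.1 N); the robot touches nothing.
It fails at once if the dark stone pushed more than 40 mm from its place (distance of dark_stone from where it was at the start of the episode above 0.04 m).
It also fails if it takes over 48 s, if anything falls off the work surface, if the arm or the gripper's body presses on something with over 40 N, if the wrist force passes 120 N, or if a joint passes its speed limit or range.

## Working session

There is one attempt and no reset: what is moved stays moved. The work goes in short steps, Python scripts to look and compute and a tool call to move; the robot and the scene stay as the last step left them, time stands still between calls to the robot, and variables do not carry over. Pictures are saved under pics/ and viewed, at most 10 in all, crops included, and the job is handed in when it is done.

Besides the shell and the picture viewer there is one more tool, called after "Emit:" as a command line: name --argument value ..., lists and objects as JSON in quotes. step_arm: Moves the arm, as the interface text tells. Its arguments: {"type":"object","properties":{"targets":{"type":"string"},"claw":{"type":"number"}},"required":["targets"]}

```bash
mkdir -p pics; cat > h.py <<'E'
import numpy as np, cv2
from station import sense, cams, r
def cap(n,save=None):
    c=cams.capture(n)
    if save: cv2.imwrite('pics/'+save,c['frame'])
    h=c['frame'].shape[0]; f=h/2/np.tan(np.radians(c['vertical_fov'])/2)
    c['K']=np.array([[f,0,c['cx']],[0,f,c['cy']],[0,0,1.]])
    c['d']=np.array(c['dist_coeffs'],float); c['R']=np.array(c['rotation']); c['e']=np.array(c['eye'])
    return c
def ray(c,px):
    p=cv2.undistortPoints(np.array(px,float).reshape(-1,1,2),c['K'],c['d']).reshape(-1,2)
    return (c['R']@np.c_[p,np.ones(len(p))].T).T
def plane(c,px,z):
    v=ray(c,px); return c['e']+v*((z-c['e'][2])/v[:,2])[:,None]
def proj(c,P):
    P=np.array(P,float).reshape(-1,3)
    return cv2.projectPoints((P-c['e'])@c['R'],np.zeros(3),np.zeros(3),c['K'],c['d'])[0].reshape(-1,2)
E
python3 - <<'E'
from h import *
for n in('top','side'):
    c=cap(n,n+'0.png'); print(n,c['e'],c['R'].round(3).tolist(),c['vertical_fov'])
s=sense(); print(s['time_s'],s['tcp_pos'],np.array(s['ee_rot']).round(3).tolist(),s['gripper_width'])
E
```

```text
top [0.52056466 0.11548332 1.20457738] [[-0.008, -0.995, 0.102], [-1.0, 0.009, 0.01], [-0.011, -0.102, -0.995]] 44.89876212529371
side [0.5188088  0.87717897 1.09137213] [[-0.984, -0.14, 0.109], [-0.177, 0.784, -0.595], [-0.002, -0.605, -0.797]] 47.073475298341805
0.1 [0.26302688 0.56638183 0.22156315] [[0.907, -0.421, -0.001], [-0.421, -0.907, -0.002], [0.0, 0.002, -1.0]] 1.0018727006059955
```

View pics/top0.png

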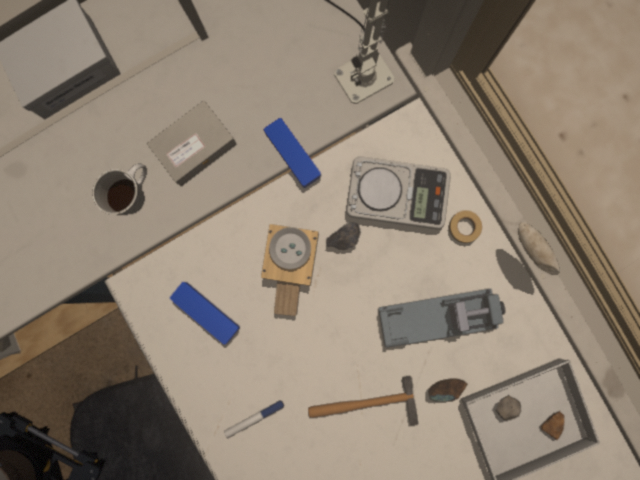

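View pics/side0.png

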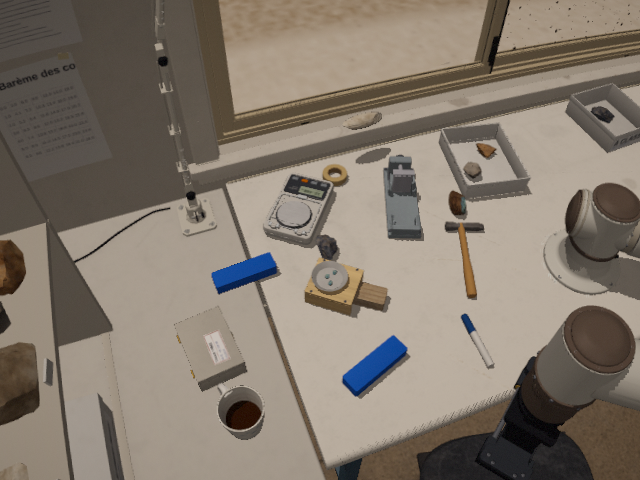

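The top view shows the block's free end at (286,300), the rack at (290,255), the dark stone at (343,237), and the clamp from (380,330) with its stop to (505,310) with its housing. The side view shows the same things: block (372,294), rack (335,287), clamp (402,200). I'll take enlarged crops to measure from.

```bash
python3 - <<'E'
import cv2
a=cv2.imread('pics/top0.png'); b=cv2.imread('pics/side0.png')
A=cv2.resize(a[215:360,250:515],None,fx=3,fy=3,interpolation=cv2.INTER_CUBIC)
cv2.imwrite('pics/tc.png',A)
B=cv2.resize(b[145:320,295:430],None,fx=3.4,fy=3.4,interpolation=cv2.INTER_CUBIC)
cv2.imwrite('pics/sc.png',B)
E
```

```text
(no output)
```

View pics/tc.png

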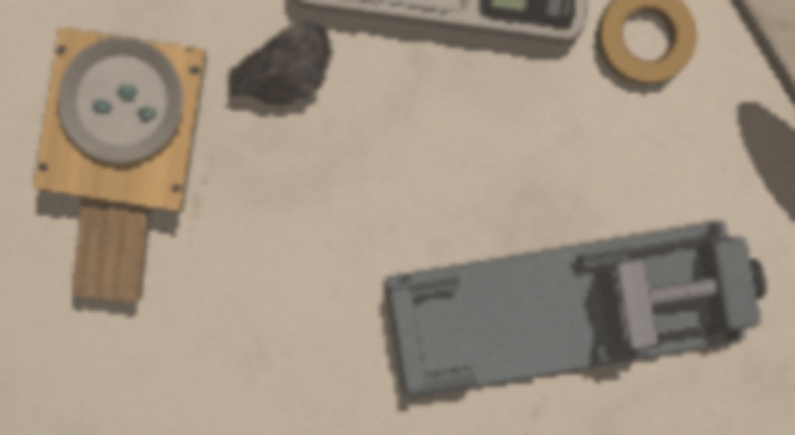

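View pics/sc.png

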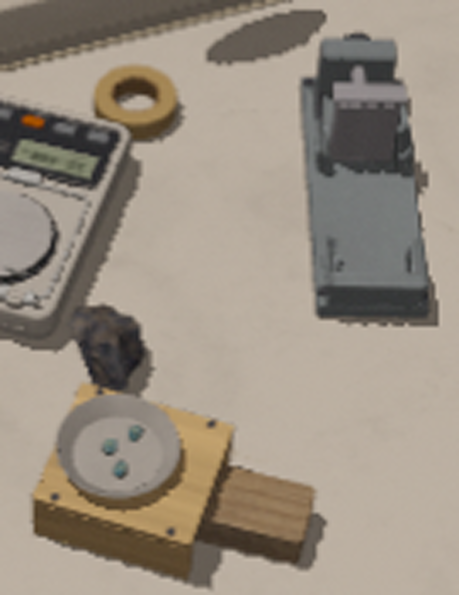

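Crop of top: rack roof corners are at crop (57,28),(207,48),(181,212),(36,188), and the block's free end at (73,299)-(138,304). The jaw face edge is at (617,265)-(628,348), and the clamp's stop end at (386,280)-(410,393). The side crop shows the same parts.

```bash
python3 - <<'E'
from h import *
t=cap('top'); s=cap('side')
T=lambda p,z: (plane(t,np.array(p)/3+[250,215],z)[:,:2]*1000).round(1)
S=lambda p,z: (plane(s,np.array(p)/3.4+[295,145],z)[:,:2]*1000).round(1)
rt=T([(57,28),(207,48),(181,212),(36,188)],.047); print('rack top',rt.tolist(),rt.mean(0), [np.linalg.norm(rt[i]-rt[i-1]) for i in range(4)])
rs=S([(85,385),(234,425),(190,545),(36,498)],.047); print('rack side',rs.tolist(),rs.mean(0))
print('block T',T([(73,299),(138,304),(80,203),(148,207)],.03).tolist())
print('block S',S([(313,487),(300,540),(228,466),(205,527)],.03).tolist())
print('clamp bed T z14',T([(386,280),(410,393)],.014).tolist(),'z38',T([(386,280),(410,393)],.038).tolist())
print('jaw T z.084',T([(617,265),(628,348)],.084).tolist())
print('jaw S z.084',S([(333,103),(410,103)],.084).tolist())
print('hous T back .058',T([(745,238),(759,325)],.058).tolist(),'front',T([(716,240),(732,328)],.058).tolist())
print('hous S back .058',S([(320,40),(395,40)],.058).tolist(),'front',S([(322,64),(396,65)],.058).tolist())
print('stop S .038',S([(320,290),(428,290)],.038).tolist(), 'bot0',S([(320,315),(428,318)],0).tolist())
E
```

```text
rack top [[661.1, 235.8], [646.7, 135.3], [537.6, 153.4], [554.1, 249.8]] [599.875 193.575] [np.float64(107.91200118615167), np.float64(101.52640050745421), np.float64(110.59122930865723), np.float64(97.80189159724878)]
rack side [[644.7, 140.9], [539.9, 156.0], [555.9, 254.1], [660.6, 236.4]] [600.275 196.85 ]
block T [[480.0, 226.8], [476.4, 183.2], [544.3, 222.0], [541.3, 176.1]]
block S [[481.4, 185.1], [485.6, 227.7], [540.0, 178.2], [548.7, 228.6]]
clamp bed T z14 [[490.6, 15.4], [414.1, 0.2]] z38 [[491.2, 17.4], [416.2, 2.5]]
jaw T z.084 [[500.0, -127.8], [446.8, -133.8]]
jaw S z.084 [[502.3, -120.8], [445.1, -131.6]]
hous T back .058 [[515.9, -219.8], [458.4, -227.7]] front [[514.9, -200.2], [456.8, -209.4]]
hous S back .058 [[518.2, -214.1], [459.4, -225.3]] front [[514.2, -187.5], [456.7, -197.2]]
stop S .038 [[493.7, 22.1], [416.4, 8.3]] bot0 [[490.5, 14.8], [411.1, 3.5]]
```

Both views agree within a few mm, and the sizes match those given. Estimates: rack (600,195), axis at -8.5°; block free end (481,206), axis at -5°; clamp origin (466,-76), axis at -81.5°. Moving to above the free end.

Emit:
step_arm --targets "3 1.8 0 0; 3.1 1.9 0 0; 3.1 1.9 0 0; 3.1 1.9 0 0; 3.1 1.9 0 0; 3.1 1.9 0 0; 3.1 1.9 0 0; 3.1 1.9 0 0; 3.1 1.9 0 0; 3.1 1.9 0 0; 3.1 1.9 0 0; 3.1 1.9 0 0" --claw 8.7

```text
time_s: 1.2
tcp_pos: [0.5047, 0.203, 0.2226]
ee_rot: [[0.907, -0.421, -0.0], [-0.421, -0.907, 0.0], [-0.0, -0.0, -1.0]]
wrist_force: [0.4, 0.2, 0.7]
gripper_width: 1.0
gripper_force: 0.0
```

```bash
cat > d.py <<'E'
# usage: d.py x y z yaw  -> tool-frame shift (cm) and turn (deg) left to a world target (mm, deg)
import sys; from h import *
s=sense(); R=np.array(s['ee_rot']); p=np.array(s['tcp_pos'])*1000
yaw=np.degrees(np.arctan2(R[1,0],R[0,0]))
print('t',s['time_s'],'tcp',p.round(1),'yaw',yaw.round(2),'tilt',R[2].round(3),'F',np.round(s['wrist_force'],1),'g',s['gripper_width'],s['gripper_force'])
if len(sys.argv)>4:
    a=[float(v) for v in sys.argv[1:5]]
    print('tool shift cm',(R.T@(np.array(a[:3])-p)/10).round(2),'turn',round(-((a[3]-yaw+90)%180-90),2))
E
python3 d.py 507 203.5 100 -5
```

```text
t 1.2 tcp [504.7 203.  222.6] yaw -24.9 tilt [-0. -0. -1.] F [0.4 0.2 0.7] g 0.9997320565238274 0.0
tool shift cm [ 0.19 -0.14 12.26] turn -19.9
```

Emit:
step_arm --targets "0.1 -0.1 0 -5; 0.1 0 1 -5; 0 0 2 -5; 0 0 3 -5; 0 0 3 0; 0 0 3 0; 0 0 3 0; 0 0 3 0; 0 0 2 0; 0 0 1 0; 0 0 0.7 0; 0 0 0 0"

```text
time_s: 2.2
tcp_pos: [0.5061, 0.2046, 0.0047]
ee_rot: [[0.996, -0.086, -0.001], [-0.086, -0.996, -0.001], [-0.001, 0.001, -1.0]]
wrist_force: [0.4, -0.4, -0.3]
gripper_width: 0.999
gripper_force: 0.0
```

```bash
python3 d.py 507 203.5 5 -5
```

```text
t 2.2 tcp [506.1 204.6   4.7] yaw -4.91 tilt [-0.001  0.001 -1.   ] F [ 0.4 -0.4 -0.3] g 0.9993228919615695 0.0
tool shift cm [ 0.1   0.1  -0.03] turn 0.09
```

Close.

Emit:
step_arm --targets "0 0 0 0; 0 0 0 0; 0 0 0 0; 0 0 0 0; 0 0 0 0; 0 0 0 0; 0 0 0 0; 0 0 0 0" --claw 4

```text
time_s: 2.87
tcp_pos: [0.5062, 0.2046, 0.0058]
ee_rot: [[0.996, -0.086, -0.0], [-0.086, -0.996, -0.0], [-0.0, 0.0, -1.0]]
wrist_force: [-1.2, -1.3, 2.3]
gripper_width: 0.533
gripper_force: 29.6
```

Emit:
step_arm --targets "-0.6 -0.05 0 0; -1.1 -0.07 0 0; -1.2 -0.07 0 0; -1.2 -0.07 0 0; -1.2 -0.07 0 0; -1.2 -0.07 0 0; -1.2 -0.07 0 0; -1.2 -0.07 0 0; -1.2 -0.07 0 0; -1.2 -0.07 0 0; -1.2 -0.07 0 0; -0.7 -0.05 0 0"

```text
time_s: 3.87
tcp_pos: [0.3742, 0.2242, 0.0057]
ee_rot: [[0.996, -0.085, 0.0], [-0.085, -0.996, 0.0], [0.0, -0.0, -1.0]]
wrist_force: [1.1, 0.1, 2.2]
gripper_width: 0.53
gripper_force: 29.6
```

Emit:
step_arm --targets "0 0 0 0; 0 0 0 0; 0 0 0 0"

```text
time_s: 4.12
tcp_pos: [0.3742, 0.2238, 0.0057]
ee_rot: [[0.996, -0.086, -0.002], [-0.086, -0.996, -0.001], [-0.002, 0.001, -1.0]]
wrist_force: [-5.8, 1.0, 8.6]
gripper_width: 0.528
gripper_force: 29.5
```

Emit:
step_arm --targets "0 0 0 0; 0 0 0 0; 0 0 0 0; 0 0 0 0; 0 0 -2 0; 0 0 -3 0; 0 0 -3 0; 0 0 -3 0; 0 0 -3 0; 0 0 -1 0; 0 0 0 0" --claw 8.7

```text
time_s: 5.03
tcp_pos: [0.3768, 0.2253, 0.1584]
ee_rot: [[0.996, -0.086, 0.004], [-0.086, -0.996, 0.005], [0.004, -0.005, -1.0]]
wrist_force: [-0.1, -0.0, -0.4]
gripper_width: 0.996
gripper_force: 0.0
```

```bash
python3 - <<'E'
from h import *
a=cap('top')['frame']; 
cv2.imwrite('pics/t1.png',cv2.resize(a[210:370,240:370],None,fx=3.5,fy=3.5,interpolation=cv2.INTER_CUBIC))
b=cap('side')['frame']
cv2.imwrite('pics/s1.png',cv2.resize(b[230:400,295:495],None,fx=3.5,fy=3.5,interpolation=cv2.INTER_CUBIC))
cv2.imwrite('pics/both1.png',np.hstack([cv2.resize(x,None,fx=2.4,fy=2.4,interpolation=cv2.INTER_CUBIC) for x in (a[210:390,230:380],b[230:410,310:490])]))
E
```

```text
(no output)
```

View pics/both1.png

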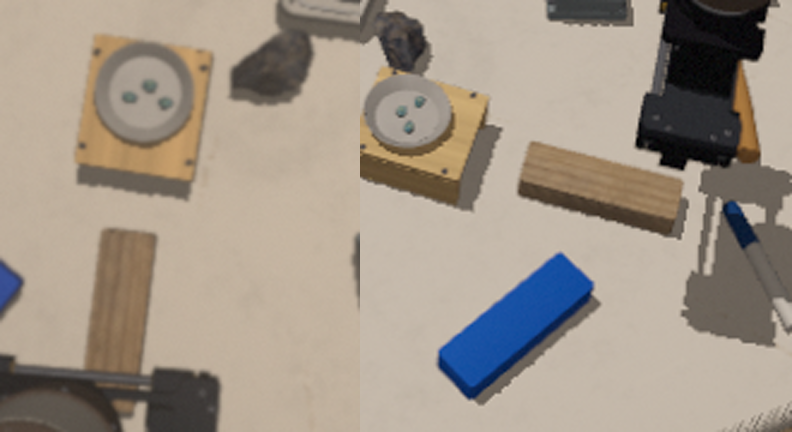

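The block lies flat, clear of the rack. In the left half (top view) its far end is at (102,229)-(156,232). In the right half (side view) its top face corners are about (533,142), (683,180), (672,216), (520,184).

```bash
python3 - <<'E'
from h import *
t=cap('top'); s=cap('side')
print((plane(t,np.array([(102,229),(156,232)])/2.4+[230,210],.03)*1000).round(1))
q=plane(s,(np.array([(533,142),(683,180),(672,216),(520,184)])-[360,0])/2.4+[310,230],.03)*1000
print(q.round(1),q.mean(0).round(1))
# colour mask in side view
hsv=cv2.cvtColor(s['frame'],cv2.COLOR_BGR2HSV)
m=cv2.inRange(hsv,(5,70,60),(25,255,190)); m[:280]=0;m[335:]=0;m[:,:372]=0;m[:,450:]=0
m=cv2.morphologyEx(m,cv2.MORPH_OPEN,np.ones((3,3)))
c=max(cv2.findContours(m,0,1)[0],key=cv2.contourArea); print(cv2.approxPolyDP(c,3,True).reshape(-1,2).tolist(),cv2.contourArea(c))
E
python3 d.py 440 217 5 -5
```

```text
[[498.6 230.5  30. ]
 [495.8 185.1  30. ]]
[[492.4 189.5  30. ]
 [348.4 207.4  30. ]
 [356.8 247.9  30. ]
 [499.3 237.6  30. ]] [424.2 220.6  30. ]
[[381, 289], [376, 310], [439, 326], [443, 305]] 1464.5
t 5.2333 tcp [374.7 223.2 154.1] yaw -4.94 tilt [-0.002  0.003 -1.   ] F [ 0.3 -0.7 -0.1] g 1.0037867590342715 0.0
tool shift cm [ 6.59  0.02 14.89] turn 0.06
```

Emit:
step_arm --targets "1.9 0.1 0 0; 2 0 0 0; 1 0 2 0; 0 0 3 0; 0 0 3 0; 0 0 3 0; 0 0 2 0; 0 0 1.3 0; 0 0 0.6 0; 0 0 0 0"

```text
time_s: 6.07
tcp_pos: [0.4229, 0.2175, 0.0042]
ee_rot: [[0.996, -0.086, -0.004], [-0.086, -0.996, -0.004], [-0.004, 0.005, -1.0]]
wrist_force: [-0.1, -0.7, -0.0]
gripper_width: 0.999
gripper_force: 0.0
```

```bash
python3 d.py 423.5 219.5 5 -5
```

```text
t 6.0667 tcp [422.9 217.5   4.2] yaw -4.93 tilt [-0.004  0.005 -1.   ] F [-0.1 -0.7 -0. ] g 0.9990098562871836 0.0
tool shift cm [ 0.04 -0.2  -0.08] turn 0.07
```

Emit:
step_arm --targets "0 0 0 0; 0 0 0 0; 0 0 0 0; 0 0 0 0; 0 0 0 0; 0 0 0 0; 0 0 0 0; 0 0 -1 0; 0 0 -2 0; 0 0 -3 0; 0 0 -3 0; 0 0 -3 0" --claw 4

```text
time_s: 7.07
tcp_pos: [0.4237, 0.2184, 0.1275]
ee_rot: [[0.996, -0.086, -0.001], [-0.086, -0.996, -0.001], [-0.001, 0.001, -1.0]]
wrist_force: [0.4, 0.3, -1.7]
gripper_width: 0.53
gripper_force: 29.7
```

Emit:
step_arm --targets "0 0 0 6.4; 0 0 0 6.4; 0 0 0 6.4; 0 0 0 6.4; 0 0 0 6.4; 0 0 0 6.4; 0 0 0 6.4; 0 0 0 6.4; 0 0 0 6.4; 0 0 0 6.4; 0 0 0 6.3; 0 0 0 6.3"

```text
time_s: 8.07
tcp_pos: [0.4238, 0.2185, 0.1262]
ee_rot: [[0.142, -0.99, -0.001], [-0.99, -0.142, -0.0], [0.0, 0.001, -1.0]]
wrist_force: [-0.2, 0.5, -1.0]
gripper_width: 0.528
gripper_force: 29.7
```

```bash
python3 d.py 459 -26 120 -81.5
```

```text
t 8.0667 tcp [423.8 218.5 126.2] yaw -81.84 tilt [ 0.     0.001 -1.   ] F [-0.2  0.5 -1. ] g 0.5276934288464312 29.650164579156808
tool shift cm [ 2.471e+01 -2.000e-02  6.300e-01] turn -0.34
```

Emit:
step_arm --targets "1.5 0 0 0; 2.5 0 0 0; 2.5 0 0 0; 2.5 0 0 0; 2.5 0 0 0; 2.5 0 0 0; 2.5 0 0 0; 2.5 0 0 0; 2.5 0 0 0; 2 0 0 0; 1.2 0 0 0; 0 0 0 0"

```text
time_s: 9.07
tcp_pos: [0.4602, -0.0272, 0.1262]
ee_rot: [[0.144, -0.99, -0.001], [-0.99, -0.144, -0.0], [0.0, 0.001, -1.0]]
wrist_force: [-0.6, 0.5, -1.2]
gripper_width: 0.526
gripper_force: 29.7
```

```bash
python3 d.py 459 -26 70 -81.5; python3 - <<'E'
from h import *
a=cap('top')['frame']; b=cap('side')['frame']
cv2.imwrite('pics/both2.png',np.hstack([cv2.resize(x,(0,0),fx=f,fy=f,interpolation=cv2.INTER_CUBIC) for x,f in ((a[270:370,370:520],2.6),(b[130:260,360:460],2))]))
cv2.imwrite('pics/s2.png',cv2.resize(b[120:270,350:470],(0,0),fx=4,fy=4,interpolation=cv2.INTER_CUBIC))
E
```

```text
t 9.0667 tcp [460.2 -27.2 126.2] yaw -81.7 tilt [ 0.     0.001 -1.   ] F [-0.6  0.5 -1.2] g 0.5261226249140998 29.65501180249248
tool shift cm [-0.14  0.1   5.62] turn -0.2
```

View pics/s2.png

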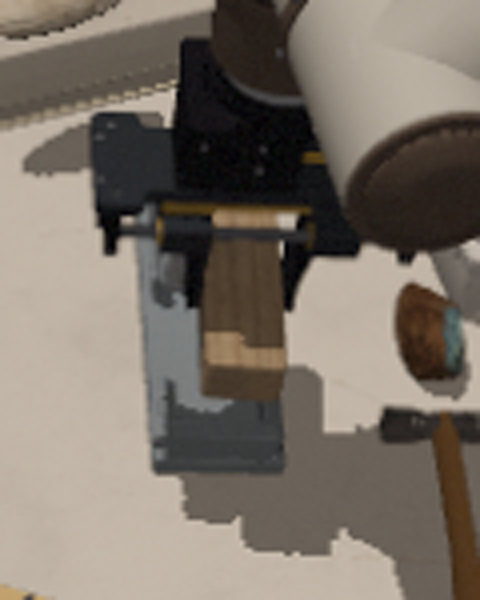

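The held block is parallel to the clamp in the side view, with its near end top edge at crop (203,362)-(285,367). I'll use this to compare the camera with the robot and correct the clamp estimate.

```bash
python3 - <<'E'
from h import *
s=cap('side'); t=cap('top')
S=lambda p,z:(plane(s,np.array(p)/4.+[350,120],z)*1000).round(1).tolist()
print('end top',S([(203,362),(285,367)],.151),'end bottom',S([(203,391),(285,399)],.121))
print('expect mid 449.4 47.0; corners', (449.4+22.8,47+3.3),(449.4-22.8,47-3.3))
print('clamp bottom end',S([(155,472),(284,472)],0.0),'bed/base',S([(155,462),(284,460)],.014))
# grey clamp long edge, side view: left edge
print('left bed edge z14',S([(142,255),(155,462)],.014))
f=t['frame'][270:370,370:520]
cv2.imwrite('pics/t2.png',cv2.resize(f,(0,0),fx=5,fy=5,interpolation=cv2.INTER_CUBIC))
E
```

```text
end top [[476.0, 52.4, 151.0], [429.9, 47.7, 151.0]] end bottom [[472.8, 48.0, 121.0], [425.6, 45.5, 121.0]]
expect mid 449.4 47.0; corners (472.2, 50.3) (426.59999999999997, 43.7)
clamp bottom end [[491.3, 16.1, 0.0], [410.9, 1.7, 0.0]] bed/base [[492.4, 19.3, 14.0], [412.9, 3.5, 14.0]]
left bed edge z14 [[518.1, -155.0, 14.0], [492.4, 19.3, 14.0]]
```

View pics/t2.png

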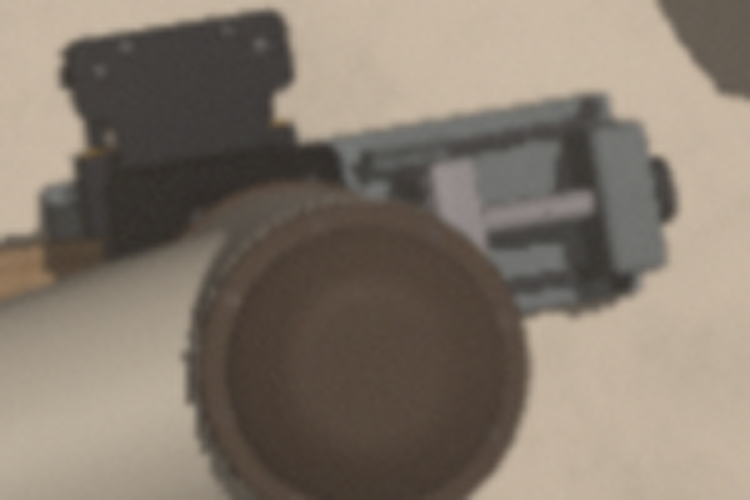

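The side camera reads about 2 mm high against the held block. Corrected, the clamp origin is about (465.4,-75.5), angle -81.6°. Lowering ahead of the jaw with a 2 mm sideways correction.

Emit:
step_arm --targets "0 0.2 1 0; 0 0 2 0; 0 0 2 0; 0 0 1.4 0; 0 0 0.7 0; 0 0 0 0; 0 0 0 0"

```text
time_s: 9.85
tcp_pos: [0.4591, -0.0252, 0.0558]
ee_rot: [[0.149, -0.989, 0.0], [-0.989, -0.149, -0.0], [0.0, -0.0, -1.0]]
wrist_force: [0.9, 0.2, -0.8]
gripper_width: 0.524
gripper_force: 29.7
```

Emit:
step_arm --targets "0.6 0 0 0; 0.6 0 0 0; 0.4 0 0 0; 0.2 0 0 0; 0 0 0 0; 0 0 0 0"

```text
time_s: 10.35
tcp_pos: [0.4615, -0.0438, 0.0558]
ee_rot: [[0.147, -0.989, 0.0], [-0.989, -0.147, 0.0], [-0.0, -0.0, -1.0]]
wrist_force: [-0.7, -0.3, -0.8]
gripper_width: 0.529
gripper_force: 29.7
```

Emit:
step_arm --targets "0.5 0 0 0; 0.5 0 0 0; 0.3 0 0 0; 0.2 0 0 0; 0 0 0 0; 0 0 0 0"

```text
time_s: 10.85
tcp_pos: [0.4637, -0.0583, 0.0555]
ee_rot: [[0.147, -0.989, 0.0], [-0.989, -0.147, 0.0], [-0.0, -0.0, -1.0]]
wrist_force: [-1.1, 1.9, -1.1]
gripper_width: 0.528
gripper_force: 29.6
```

```bash
python3 d.py 466.9 -85.4 54 -81.6
```

```text
t 10.85 tcp [463.7 -58.3  55.5] yaw -81.52 tilt [-0. -0. -1.] F [-1.1  1.9 -1.1] g 0.528116323310951 29.62772250864873
tool shift cm [2.73 0.08 0.15] turn 0.08
```

Contact is where expected. Pressing back.

Emit:
step_arm --targets "0.4 0.1 0 0; 0.5 0 0 0; 0.5 0 0 0; 0.5 0 0 0; 0.4 0 0 0; 0.3 0 0 0; 0.1 0 0 0; 0 0 0 0; 0 0 0 0; 0 0 0 0"

```text
time_s: 11.68
tcp_pos: [0.4674, -0.0848, 0.0557]
ee_rot: [[0.149, -0.989, 0.002], [-0.989, -0.149, 0.0], [-0.0, -0.002, -1.0]]
wrist_force: [0.7, 5.3, -1.8]
gripper_width: 0.531
gripper_force: 29.5
```

```bash
python3 d.py 466.9 -85.4 54 -81.6; python3 - <<'E'
from h import *
s=cap('side'); t=cap('top'); f=s['frame'];g=t['frame']
cv2.imwrite('pics/b3.png',np.hstack([cv2.resize(f[130:250,370:450],(400,600),interpolation=cv2.INTER_CUBIC),cv2.resize(g[270:360,440:500],(400,600),interpolation=cv2.INTER_CUBIC)]))
E
```

```text
t 11.6833 tcp [467.4 -84.8  55.7] yaw -81.46 tilt [-0.    -0.002 -1.   ] F [ 0.7  5.3 -1.8] g 0.5309269978588087 29.50963247271261
tool shift cm [0.06 0.06 0.17] turn 0.14
```

View pics/b3.png

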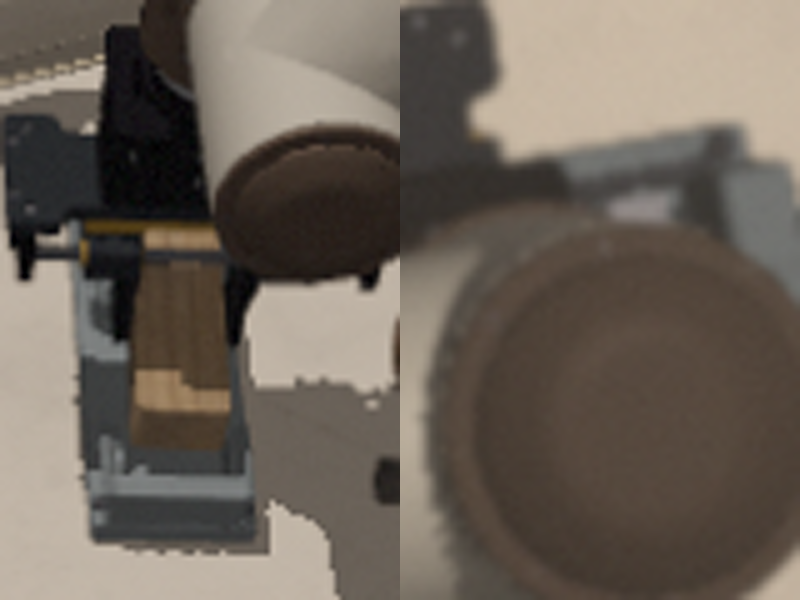

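The block's end is above the stop and inside the cheeks, with the jaw pressed back: 5.3 N, about 33 mm. I'll check the lateral offset within the one view.

```bash
python3 - <<'E'
from h import *
s=cap('side'); n=np.array([.989,.148,0]);u=np.array([.148,-.989,0])
def S(k,p,z):
    q=plane(s,np.array(p)/5.+[370,130],z)*1000; m=q.mean(0); print(k,q[:,:2].round(1).tolist(),'n',(q@n).round(1),'mid n',(m@n).round(1),'u',(m@u).round(1))
S('block end low',[(133,442),(227,449)],.0507)
S('block end top',[(133,408),(230,413)],.0807)
S('clamp base',[(95,543),(253,540)],0)
S('stop top outer',[(90,495),(254,493)],.038)
S('stop top inner',[(90,476),(252,474)],.038)
tcp=np.array([467.4,-84.8,0]); print('tcp n,u',tcp@n,tcp@u)
E
```

```text
block end low [[479.4, -8.2], [433.1, -12.0]] n [472.9 426.6] mid n 449.8 u 77.5
block end top [[482.4, -4.0], [435.7, -9.3]] n [476.5 429.5] mid n 453.0 u 74.5
clamp base [[490.5, 17.9], [411.9, 1.9]] n [487.8 407.6] mid n 447.7 u 57.0
stop top outer [[496.8, 18.6], [417.0, 2.9]] n [494.1 412.8] mid n 453.5 u 57.0
stop top inner [[498.0, 6.6], [418.7, -9.0]] n [493.5 412.8] mid n 453.1 u 69.0
tcp n,u 449.7082 153.0424
```

Emit:
step_arm --targets "0.3 0.1 0 0; 0 0 0.3 0; 0 0 0.4 0; 0 0 0.4 0; 0 0 0.2 0; 0 0 0 0"

```text
time_s: 12.33
tcp_pos: [0.4661, -0.088, 0.0425]
ee_rot: [[0.148, -0.989, -0.0], [-0.989, -0.148, 0.0], [-0.0, 0.0, -1.0]]
wrist_force: [-0.2, 5.3, 1.3]
gripper_width: 0.526
gripper_force: 29.6
```

Emit:
step_arm --targets "0 0 0.3 0; 0 0 0.4 0; 0 0 0.4 0; 0 0 0.2 0; 0 0 0 0"

```text
time_s: 12.75
tcp_pos: [0.4665, -0.088, 0.0296]
ee_rot: [[0.148, -0.989, 0.001], [-0.989, -0.148, -0.0], [0.0, -0.001, -1.0]]
wrist_force: [-1.1, 4.9, 1.7]
gripper_width: 0.524
gripper_force: 29.8
```

Emit:
step_arm --targets "0 0 0.3 0; 0 0 0.3 0; 0 0 0.2 0; 0 0 0.1 0; 0 0 0 0; 0 0 0 0"

```text
time_s: 13.25
tcp_pos: [0.467, -0.0884, 0.0217]
ee_rot: [[0.148, -0.989, 0.002], [-0.989, -0.148, -0.0], [0.0, -0.002, -1.0]]
wrist_force: [-0.8, 3.5, 9.1]
gripper_width: 0.527
gripper_force: 29.9
```

Bed contact at the expected height. Releasing.

Emit:
step_arm --targets "0 0 0 0; 0 0 0 0; 0 0 0 0; 0 0 0 0; 0 0 0 0; 0 0 0 0" --claw 7.5

```text
time_s: 13.75
tcp_pos: [0.4659, -0.0885, 0.0204]
ee_rot: [[0.147, -0.989, -0.001], [-0.989, -0.147, -0.0], [0.0, 0.001, -1.0]]
wrist_force: [-0.8, -0.4, -0.8]
gripper_width: 0.838
gripper_force: 0.0
```

Emit:
step_arm --targets "0 0 -0.5 0; 0 0 -1.5 0; 0 0 -3 0; 0 0 -3 0; 0 0 -3 0; 0 0 -3 0; 0 0 -3 0; -4 0 0 0; -4 0 0 0; -4 0 0 0; -4 0 0 0; -4 0 0 0"

```text
time_s: 14.75
tcp_pos: [0.4358, 0.111, 0.1912]
ee_rot: [[0.147, -0.989, 0.001], [-0.989, -0.147, 0.001], [-0.0, -0.001, -1.0]]
wrist_force: [0.8, 0.8, -0.4]
gripper_width: 0.861
gripper_force: 0.0
```

Emit:
step_arm --targets "-4 0 0 0; -4 0 0 0; -3 0 0 0; 0 0 0 0"

```text
time_s: 15.08
tcp_pos: [0.4202, 0.2228, 0.1911]
ee_rot: [[0.153, -0.988, 0.002], [-0.988, -0.153, 0.002], [-0.001, -0.002, -1.0]]
wrist_force: [0.2, 0.0, 0.2]
gripper_width: 0.86
gripper_force: 0.0
```

```bash
python3 d.py; python3 - <<'E'
from h import *
s=cap('side'); t=cap('top'); f=s['frame'];g=t['frame']
cv2.imwrite('pics/b4.png',np.hstack([cv2.resize(f[140:240,370:450],(400,500),interpolation=cv2.INTER_CUBIC),cv2.resize(g[270:370,430-60:510],(400,286),interpolation=cv2.INTER_CUBIC) if 0 else cv2.copyMakeBorder(cv2.resize(g[280:360,370:510],(400,229),interpolation=cv2.INTER_CUBIC),0,271,0,0,0)]))
E
```

```text
t 15.0833 tcp [420.2 222.8 191.1] yaw -81.19 tilt [-0.001 -0.002 -1.   ] F [0.2 0.  0.2] g 0.8601614722365111 0.0
```

View pics/b4.png

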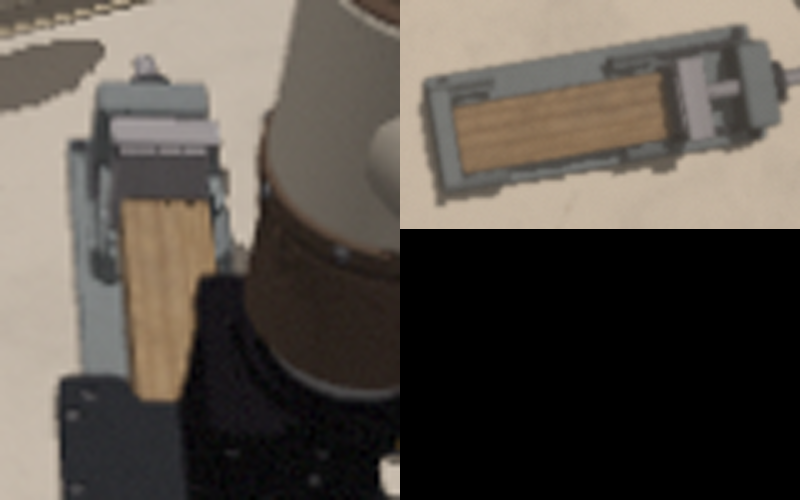

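The picture shows the block flat in the clamp with the jaw on its far end: in the top view its corners are at (455,107), (660,72), (668,138), (463,172), and its stop end is against the stop. I'll check the numbers before handing in.

```bash
python3 - <<'E'
from h import *
t=cap('top'); n=np.array([.989,.148,0]);u=np.array([.148,-.989,0])
def T(k,p,z):
    q=plane(t,(np.array(p)-[400,0])/(400/140)+[370,280],z)*1000; print(k,q[:,:2].round(1).tolist(),'n',(q@n).round(1),'u',(q@u).round(1)); return q
q=T('block',[(455,107),(463,172),(660,72),(668,138)],.044)
e=(q[2]+q[3]-q[0]-q[1])/2; print('len',np.linalg.norm(e),'ang',np.degrees(np.arctan2(e[1],e[0])))
T('stop end z14',[(425,78),(440,200)],.014)
T('jaw top face edge',[(679,62),(690,140)],.084)
T('housing back',[(768,40),(780,122)],.058)
print(sense()['time_s'])
E
```

```text
block [[473.1, -2.9], [428.1, -7.8], [495.4, -147.2], [449.3, -151.8]] n [467.4 422.2 468.1 421.9] u [ 72.8  71.  218.9 216.6]
len 145.83204281910494 ang -81.41038533305324
stop end z14 [[492.7, 15.2], [406.1, 5.7]] n [489.5 402.4] u [57.9 54.5]
jaw top face edge [[502.8, -151.3], [450.2, -157.6]] n [474.8 421.9] u [224.1 222.5]
housing back [[516.5, -220.8], [459.7, -227.7]] n [478.2 420.9] u [294.8 293.2]
15.2333
```

Jaw travel is about 23 mm, the block's end is flush with the stop, its angle is -81.4°, and it sits within the cheeks. Handing in.

```bash
python3 -c "
from station import r
print(r.finish_job())"
```

```text
the job is handed in; nothing more can be done
None
```

I handed the job in at about 15 s: the beech block lies flat in the clamp, held between the sprung jaw and the stop and released, going by the camera measurements (no verdict came back).

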